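# Knock a coping tile out of its press mould

## Task

A terracotta coping tile is stuck flush in the pocket of the press mould. Raise the mould's stirrup handle fully so that the knockout rod pushes the tile up out of the pocket, then take the tile and set it down gently, flat and roll side up, on the free part of the drying board. Do not drop it, and keep it clear of the tile that is already drying there, which must stay where it is.

Things in the scene. Friction and masses are not known exactly. Their poses are not given: they have to be found in the camera images.
- mould: Press mould, fixed: aluminium block 104 (x) x 170 (y) mm on short legs over a steel base 130 x 200 mm. Origin on the table under the block's centre, z up; the block's top face is 143 mm above the table. The pocket in it, 53 (x) x 113 (y) mm, 60 mm deep, centred, has a 34 mm hole in its floor for the knockout rod. The handle stands off the block's -x side.
- knockout (a joint): Height of the knockout, one sliding piece of 0.35 kg: 30 mm rod under the tile, crosshead, handle. 0 = down, 0.048 m = up at its stop. About 11 N of friction: it stays where left, also with the tile on it; raising both takes about 20 N. Fully up, the tile's flat sides stand 34 mm out of the block, its lowest 12 mm still in the pocket.
- knockout_grip (a point): Middle of the stirrup handle's wooden grip bar: 18 mm diameter, 130 mm long, level, along the mould's y, on a 12 mm upright near each end (112 mm apart), open beneath. 120 mm from the rod's axis on the mould's -x side (68 mm from the block's face); 135 mm above the table when down, 183 mm when up. Moves only straight up and down.
- tile_mid (a point): Centre (29 mm above the underside) of the tile in the mould: terracotta, 0.25 to 0.46 kg, flat-sided body 50 (x) x 110 (y) x 46 (z) mm with a half-round roll 34 mm wide along its top, 58 mm high in all; z points to the roll side. At the start it sits on the pocket floor, the roll's crest 2 mm below the block's face, x and y as the mould's.
- board: Drying board, fixed: plywood 240 (x) x 170 (y) mm on two battens, origin on the table under its centre, its top 36 mm above the table.
- board_top (a point): Centre of the drying board's upper face, axes as the board's (x along its 240 mm).
- drytile_mid (a point): Centre (half-way up, 29 mm above its underside) of the tile already on the board: the same size and shape as the one in the mould, lying across the board's -x part, about 65 mm from the board's centre. The +x part of the board is free.
Things that resemble listed ones, but are neither listed nor needed, are in the scene too. What is shaped like the part that bears drytile_mid but red is not meant.

How it is judged:
By the outcome, as a careful person would: the job done as asked, in the order asked, and still so for the second after the job is handed in, with the robot touching nothing.
It also fails if it takes over 53 s, if anything falls off the work surface, if the arm or the gripper's body presses on something with over 40 N, if the wrist force passes 120 N, or if a joint passes its speed limit or range.

## Robot

A 7-joint arm with a two-finger parallel gripper is mounted at the origin on the work surface. World frame = base frame: x ahead of the robot, y to its left, z up, the work surface at z = 0. Lengths are in m, angles in rad, forces in N, time in s.
With the tool pointing down it reaches from about 0.4 to 0.85 m from the base axis. Payload 10.4 kg.
Tool frame: the origin (TCP) lies at the very end of the fingers, on their centre line; the grasp point (between the pads) lies 19 mm behind it; x points along the fingers, z is the direction in which the jaws open and shut, and the axes are right-handed (so a half turn about x gives the same grasp; the last joint's range is limited). The gripper opens to 85 mm and grips with 20 to 120 N. Pads are 22 mm wide; open, the fingers measure 114 mm over their backs; the gripper's body (76 mm by 85 mm) begins 54 mm behind the grasp point. The pads swing forward as they close: fully open they stand 13 mm farther back than shut.
Start: joints at [-0.023, 0.332, -0.065, 1.46, 0.022, 1.35, -0.088], TCP at [0.625, 0, 0.231] pointing down, gripper open.
Joint ranges: [-2.6, 2.6], [-0.5, 2.12], [-1.47, 1.34], [0.16, 2.42], [-1.27, 4.41], [0.06, 2.06], [-2.6, 2.6]. Speed limits (rad/s): [2.22, 2.22, 2.79, 2.79, 3.14, 3.14, 3.14].

## Interface

Orientations are given as a unit quaternion [x, y, z, w].
In Python, from workcell import telemetry, viewer, manip, spot_in, mark_of gives the robot as it stands. The module is installed in compiled form; this text tells all that it offers.
- The arm moves only by the shell command python3 -m crank 'ROWS' [FORCE]. ROWS is JSON, a list of rows, each a list of 3 entries, a list of its own where there are three numbers: the closure, from 0 (fully open) to 1 (shut), then the shift along the world's x, y, z in cm, then the turn, a rotation vector about the world's x, y, z in rad. A call has 1 to 12 rows; each row shifts and turns the commanded pose from where the row before left it; what a row does not reach is not made up. A row lasts 1/12 s, in which the tool goes at most 41.7 mm and 7.16 degrees, less where a joint would pass 70% of its speed; a pose out of reach is approached as far as the arm can. A call with a gripper value outside its range is refused whole. The fingers move at their own pace and stop on an object; FORCE is the grip in N (left out, the last holds). Time passes only in rows, so rows that do not move let the fingers close. It gives the time, the measured TCP pose, the force and the opening at its end, in the units of the state.
- telemetry.get_obs(): the state, without advancing time (a new reading comes with each control period).
- viewer.camera(name): name is "scene" or "side" or "wrist"; returns a dict with "frame" (420x560x3 uint8, red, green, blue), "intrinsics" (3x3 intrinsics, pixels), "cam_to_world" (4x4, takes a point from camera to world coordinates). Camera axes: x right, y up, looking along -z (the intrinsics and any distortion apply to the point x, -y, -z); pixel columns grow to the right and rows downward; lengths in m; the calibration is good to about 2 mm. A picture is of the moment at which its call begins. There is no depth.
- manip.hand_in(): hands the job in, once; it reports no verdict.
Trained networks look in a picture, given as the dict that the camera call returned (one of the last four; its "shot" number tells which), for a name from the list of things; names that differ only in an ending like _2 or _b are one class to them, and where a whole thing is asked for, a point or a joint stands for the part that bears it (a point fixed in the world has none). Each returns a list of dicts, best first, with "conf" (0 to 1); they miss things now and then, are a little off and sometimes report something else, mostly with a low value. They report only what shows in the picture. A call takes as long as a camera call. They do not tell look-alikes from the thing itself.
- spot_in(thing, picture): "location" ([x, y, z] in m, in the coordinates of the camera as it stood for that picture, good to about 4 mm: the middle of the surface that is visible of it).
- mark_of(thing, picture): "location" ([x, y, z] in m, in the coordinates of the camera as it stood for that picture, good to about 4 mm: a listed point, or the origin of a listed thing).
The state is a dict: "clock": time; "joint_pos": joint angles; "joint_velocities": joint speeds; "tau": joint torques, N m; "position": TCP position; "ee_rot": TCP orientation; "ft_force": force on the tool from outside, world axes, zero at the start; "torque": the same for the moment, N m; "grip_width": opening from 0.0 (shut) to 1.0 (fully open).
Only numpy, scipy, OpenCV 4.12 (cv2) and the standard library are available. Lean on these libraries where they do the work, as an engineer would, in place of code of your own. Each camera call takes 0.05 s, during which the arm holds its last target. There are 200 camera calls.

## Working session

There is one attempt and no reset: what is moved stays moved. The work goes in short steps, Python scripts to look and compute and a shell command to move; the robot and the scene stay as the last step left them, time stands still between calls to the robot, and variables do not carry over. Pictures are saved under pics/ and viewed, about 8 in all and at most 12, crops included, and the job is handed in when it is done.

```bash
mkdir -p pics
cat > h.py <<'E'
from workcell import telemetry, viewer, manip, spot_in, mark_of
import numpy as np, cv2
def shot(n): return viewer.camera(n)
def w(c,p):
    T=np.array(c["cam_to_world"]); return T[:3,:3]@np.array(p)+T[:3,3]
def px(c,P):
    T=np.array(c["cam_to_world"]); q=T[:3,:3].T@(np.array(P)-T[:3,3]); K=np.array(c["intrinsics"])
    u=K@np.array([q[0],-q[1],-q[2]]); return (u[:2]/u[2]).round().astype(int)
def save(c,f): cv2.imwrite("pics/"+f,c["frame"][:,:,::-1])
def find(c,names,f=mark_of):
    for n in names:
        for d in f(n,c)[:4]:
            P=w(c,d["location"]); print(f.__name__,n,round(d["conf"],2),P.round(4),px(c,P))
E
python3 - <<'E'
from h import *
o=telemetry.get_obs(); print({k:np.round(v,3) for k,v in o.items()})
for n in("scene","side"):
    c=shot(n); save(c,n+"0.png"); print(n, c.keys()); find(c,["mould","knockout_grip","tile_mid","board","board_top","drytile_mid"])
E
```

```text
{'clock': np.float64(0.0), 'joint_pos': array([-0.023,  0.333, -0.065,  1.461,  0.022,  1.35 , -0.089]), 'joint_velocities': array([0.   , 0.   , 0.002, 0.   , 0.   , 0.001, 0.   ]), 'tau': array([ 0.0000e+00, -6.2545e+01,  5.0000e-02, -3.9161e+01,  1.6000e-02,
        1.0000e-02, -0.0000e+00]), 'position': array([ 0.625, -0.   ,  0.231]), 'ee_rot': array([-0.   ,  0.708, -0.   ,  0.707]), 'ft_force': array([ 0.061,  0.082, -0.008]), 'torque': array([-0.072,  0.003, -0.039]), 'grip_width': np.float64(1.002)}
scene dict_keys(['frame', 'intrinsics', 'cam_to_world', 'shot'])
call mould 0.81 [0.5938 0.2059 0.0032] [395 269]
call knockout_grip 0.75 [0.477  0.2162 0.1329] [384 203]
call tile_mid 0.96 [0.6004 0.2059 0.1153] [405 240]
call board 0.61 [ 0.5573 -0.219   0.0011] [234 301]
call board_top 0.6 [ 0.5595 -0.2198  0.0364] [232 293]
call drytile_mid 0.87 [ 0.3258 -0.2622  0.0311] [198 234]
call drytile_mid 0.82 [ 0.2167 -0.413   0.0256] [139 223]
call drytile_mid 0.55 [ 0.4901 -0.2423  0.0622] [216 267]
side dict_keys(['frame', 'intrinsics', 'cam_to_world', 'shot'])
call mould 0.83 [0.5997 0.2057 0.0031] [165 270]
call knockout_grip 0.91 [0.4773 0.2198 0.1392] [194 263]
call tile_mid 0.7 [0.5958 0.2081 0.1142] [157 245]
call board 0.61 [ 5.594e-01 -2.157e-01 -4.000e-04] [261 174]
call board 0.38 [0.6015 0.2085 0.0028] [164 270]
call board_top 0.81 [ 0.5547 -0.2184  0.0381] [262 164]
call drytile_mid 0.73 [ 0.4891 -0.2412  0.0663] [286 160]
call drytile_mid 0.62 [ 0.3268 -0.2597  0.0319] [338 183]
```

Run:
```python
import cv2
a=cv2.imread("pics/scene0.png");b=cv2.imread("pics/side0.png")
import numpy as np
cv2.imwrite("pics/both.png",cv2.resize(np.vstack([a[150:360,100:500],b[120:330,100:500]]),None,fx=1.4,fy=1.4))
```

```text
(no output)
```

View pics/both.png

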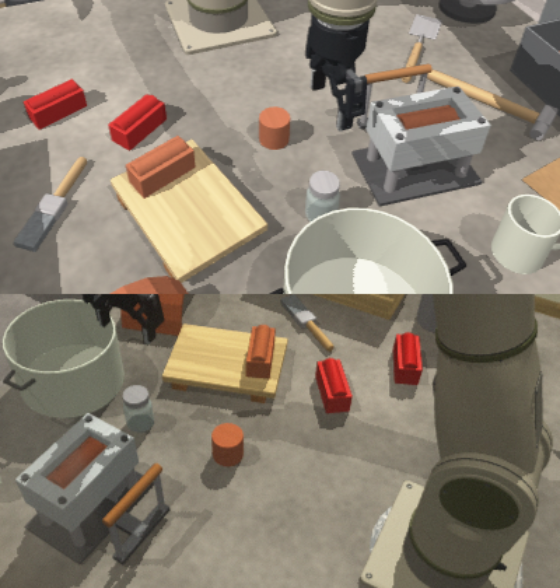

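The terracotta tile on the board is at scene (216,267), or (286,160) in the side view. The two red tiles at (198,234) and (139,223) are decoys. The stirrup grip is the orange bar at scene (384,203), not the mallet handle to its right at about (440,215). The pocket tile is at (405,240). Next I move above the handle for a close look.

```bash
python3 -m crank '[[0.3,[-1.8,3,1],[0,0,-0.012]],[0.3,[-1.8,3,1],[0,0,-0.012]],[0.3,[-1.8,3,1],[0,0,-0.012]],[0.3,[-1.8,3,1],[0,0,-0.012]],[0.3,[-1.8,3,1],[0,0,-0.012]],[0.3,[-1.8,3,1],[0,0,-0.012]],[0.3,[-1.8,3,1],[0,0,-0.012]],[0.3,[0,0,0],[0,0,0]]]' 60
python3 - <<'E'
from h import *
c=shot("wrist"); save(c,"w1.png"); find(c,["mould","knockout_grip","tile_mid"]); find(c,["knockout_grip"],spot_in)
print(np.array(c["cam_to_world"]).round(3))
E
```

```text
clock: 1.37
position: [0.4955, 0.2176, 0.304]
ee_rot: [0.028, 0.706, -0.025, 0.707]
ft_force: [0.2, -0.2, 0.7]
grip_width: 0.698
call mould 0.69 [ 0.5909  0.209  -0.0018] [346 167]
call knockout_grip 0.93 [0.4726 0.2132 0.1357] [257 194]
call tile_mid 0.59 [0.5965 0.2091 0.1155] [373 185]
call knockout_grip 0.86 [0.4789 0.2122 0.1424] [263 197]
[[ 0.997  0.072  0.021  0.501]
 [-0.075  0.954  0.291  0.291]
 [ 0.001 -0.291  0.957  0.446]
 [ 0.     0.     0.     1.   ]]
```

View pics/w1.png

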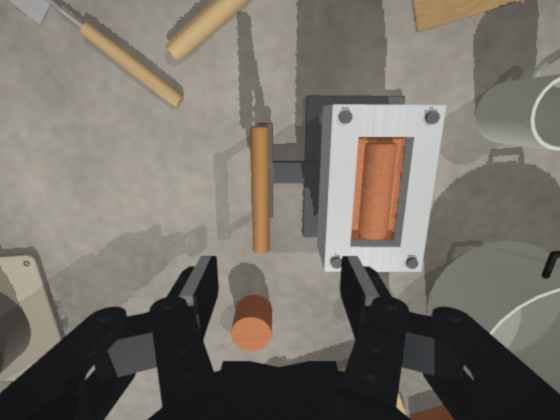

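The wrist view shows the bar from (261,126) to (261,252). The block screws are at (345,117), (432,117), (412,263) and (337,262).

```bash
cat >> h.py <<'E'
def ray(c,u,v,z):
    K=np.array(c["intrinsics"]); T=np.array(c["cam_to_world"]); d=np.linalg.inv(K)@[u,v,1]; d=T[:3,:3]@[d[0],-d[1],-d[2]]
    return T[:3,3]+d*(z-T[2,3])/d[2]
E
python3 - <<'E'
from h import *
c=shot("wrist")
g=c["frame"].astype(int)
for uv,z in [((261,126),.135),((261,252),.135),((345,117),.143),((432,117),.143),((412,263),.143),((337,262),.143)]: print(uv,ray(c,*uv,z).round(4))
# bar: wood mask
hsv=cv2.cvtColor(c["frame"],cv2.COLOR_RGB2HSV)
m=((hsv[:,:,1]>130)&(hsv[:,:,0]<20)).astype(np.uint8); m[:, :245]=0; m[:,280:]=0; m[:115]=0; m[258:]=0
r=cv2.minAreaRect(cv2.findNonZero(m)); print(r)
b=cv2.boxPoints(r); P=np.array([ray(c,*p,.135) for p in b]); print(P.round(4), P.mean(0).round(4))
E
```

```text
(261, 126) [0.4875 0.2703 0.135 ]
(261, 252) [0.4741 0.1406 0.135 ]
(345, 117) [0.5652 0.272  0.143 ]
(432, 117) [0.6444 0.2652 0.143 ]
(412, 263) [0.6319 0.1181 0.143 ]
(337, 262) [0.5534 0.126  0.143 ]
((254.9481658935547, 180.92630004882812), (128.25991821289062, 17.244611740112305), 88.56790161132812)
[[0.4731 0.2798 0.135 ]
 [0.4892 0.2788 0.135 ]
 [0.4794 0.1485 0.135 ]
 [0.4611 0.1496 0.135 ]] [0.4757 0.2141 0.135 ]
```

```bash
python3 -m crank '[[0.3,[-1.1,0.2,-2],[0,0,0]],[0.3,[-1.1,0.2,-3],[0,0,0]],[0.3,[0,0,-3],[0,0,0]],[0.3,[0,0,-2],[0,0,0]],[0.3,[0,0,0],[0,0,0]],[0.3,[0,0,0],[0,0,0]],[0.3,[0,0,0],[0,0,0]]]' 60
python3 - <<'E'
from h import *
c=shot("wrist"); save(c,"w2.png"); find(c,["knockout_grip","tile_mid"])
print(px(c,[.4757,.2141,.135]), telemetry.get_obs()["position"])
E
```

```text
clock: 2.25
position: [0.478, 0.2138, 0.2027]
ee_rot: [0.03, 0.706, -0.03, 0.707]
ft_force: [0.2, 0.1, 0.1]
grip_width: 0.697
call knockout_grip 0.94 [0.4762 0.2097 0.1358] [277 227]
call tile_mid 0.92 [0.5973 0.2091 0.1144] [436 205]
[276 221] [0.4779072  0.21426667 0.20289383]
```

View pics/w2.png

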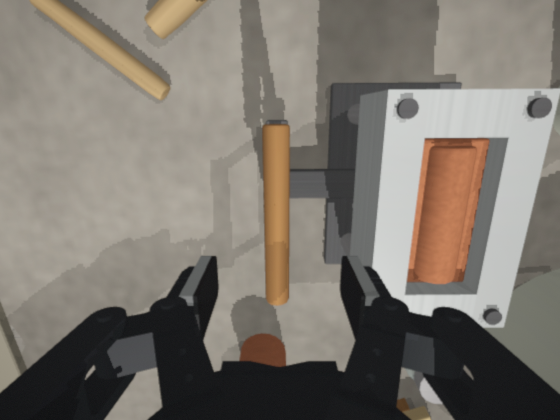

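The bar runs from (276,122) to (277,305), centred between the fingers. I'll go down and grip it.

```bash
python3 -m crank '[[0.3,[-0.1,0,-3],[0,0,0]],[0.3,[0,0,-3],[0,0,0]],[0.3,[0,0,-2],[0,0,0]],[0.3,[0,0,-0.6],[0,0,0]],[0.3,[0,0,0],[0,0,0]],[1,[0,0,0],[0,0,0]],[1,[0,0,0],[0,0,0]],[1,[0,0,0],[0,0,0]],[1,[0,0,0],[0,0,0]],[1,[0,0,0],[0,0,0]]]' 80
```

```text
clock: 3.23
position: [0.4765, 0.2145, 0.117]
ee_rot: [0.03, 0.706, -0.029, 0.707]
ft_force: [-4.1, -0.7, 7.0]
grip_width: 0.179
```

```bash
python3 -m crank '[[1,[0,0,0.8],[0,0,0]],[1,[0,0,0.8],[0,0,0]],[1,[0,0,0.8],[0,0,0]],[1,[0,0,0.8],[0,0,0]],[1,[0,0,0.8],[0,0,0]],[1,[0,0,0.6],[0,0,0]],[1,[0,0,0],[0,0,0]],[1,[0,0,0],[0,0,0]]]'
```

```text
clock: 3.9
position: [0.4765, 0.2144, 0.1618]
ee_rot: [0.03, 0.706, -0.029, 0.707]
ft_force: [2.8, 3.5, -3.7]
grip_width: 0.186
```

```bash
python3 -m crank '[[1,[0,0,0.2],[0,0,0]],[1,[0,0,0.2],[0,0,0]],[1,[0,0,0.1],[0,0,0]],[1,[0,0,0],[0,0,0]],[1,[0,0,0],[0,0,0]]]'
```

```text
clock: 4.32
position: [0.4764, 0.2144, 0.1652]
ee_rot: [0.03, 0.706, -0.029, 0.707]
ft_force: [9.9, 6.4, -18.7]
grip_width: 0.182
```

```bash
python3 -m crank '[[1,[0,0,0.2],[0,0,0]],[1,[0,0,0.2],[0,0,0]],[1,[0,0,0],[0,0,0]]]'
```

```text
clock: 4.57
position: [0.4763, 0.2143, 0.1656]
ee_rot: [0.03, 0.707, -0.029, 0.706]
ft_force: [25.7, 14.3, -52.5]
grip_width: 0.181
```

It's at the stop: 48.6 mm of travel and the force is climbing sharply. I'll relax, release and rise.

```bash
python3 -m crank '[[1,[0,0,-0.25],[0,0,0]],[1,[0,0,-0.15],[0,0,0]],[0.3,[0,0,0],[0,0,0]],[0.3,[0,0,0],[0,0,0]],[0.3,[0,0,0],[0,0,0]],[0.3,[0,0,0],[0,0,0]],[0.3,[0,0,2],[0,0,0]],[0.1,[0,0,3],[0,0,0]],[0,[0.5,-0.2,4],[0,0,0]],[0,[4,-0.4,4],[0,0,0]],[0,[4,-0.4,1],[0,0,0]]]'
python3 -m crank '[[0,[3,0,0],[0,0,0]],[0,[0,0,0],[0,0,0]],[0,[0,0,0],[0,0,0]]]'
python3 - <<'E'
from h import *
c=shot("wrist"); save(c,"w3.png"); find(c,["mould","knockout_grip","tile_mid"])
print(px(c,[.5953,.2039,.189]), telemetry.get_obs()["position"])
E
```

```text
clock: 5.48
position: [0.551, 0.2067, 0.3031]
ee_rot: [0.03, 0.704, -0.027, 0.709]
ft_force: [1.5, 0.9, 1.7]
grip_width: 1.0
clock: 5.73
position: [0.5812, 0.2046, 0.2949]
ee_rot: [0.03, 0.707, -0.03, 0.706]
ft_force: [-2.0, 0.5, 1.0]
grip_width: 1.004
call knockout_grip 0.62 [0.472  0.2149 0.1836] [148 202]
call tile_mid 0.91 [0.5977 0.2048 0.1604] [298 195]
[297 205] [0.5795046  0.20554457 0.29618643]
```

View pics/w3.png

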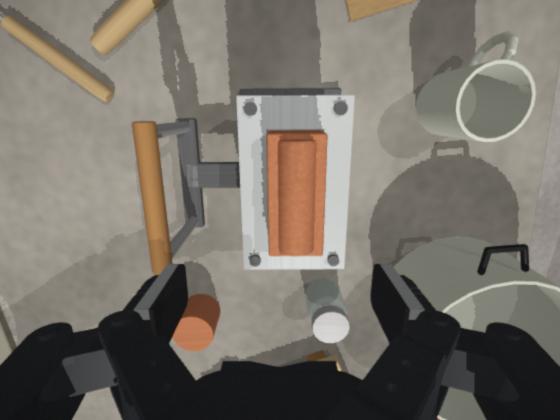

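The tile stands clear of the pocket, at (268..326, 131..257), and the handle is up.

Run:
```python
from h import *
c=shot("wrist")
for q in [(268,131),(327,131),(325,256),(267,256)]: print(ray(c,*q,.177).round(4))
print(np.mean([ray(c,*q,.177) for q in [(268,131),(327,131),(325,256),(267,256)]],0).round(4))
print(np.mean([ray(c,*q,.143) for q in [(250,107),(341,107),(333,259),(255,260)]],0).round(4), telemetry.get_obs()["position"])
```

```text
[0.5753 0.2649 0.177 ]
[0.6227 0.261  0.177 ]
[0.6167 0.1504 0.177 ]
[0.5641 0.1548 0.177 ]
[0.5947 0.2078 0.177 ]
[0.5945 0.207  0.143 ] [0.57955985 0.20548321 0.29629314]
```

```bash
python3 -m crank '[[0,[1.5,0.1,-1],[0,0,0]],[0,[0,0,-3],[0,0,0]],[0,[0,0,-3],[0,0,0]],[0,[0,0,-3],[0,0,0]],[0,[0,0,-2],[0,0,0]],[0,[0,0,-1],[0,0,0]],[0,[0,0,0],[0,0,0]],[0,[0,0,0],[0,0,0]]]'
```

```text
clock: 6.65
position: [0.5955, 0.2063, 0.1668]
ee_rot: [0.03, 0.706, -0.029, 0.707]
ft_force: [-0.0, 1.3, 1.5]
grip_width: 1.004
```

```bash
python3 -m crank '[[0,[0,0,-1.3],[0,0,0]],[0,[0,0,-1],[0,0,0]],[0,[0,0,0],[0,0,0]],[0.6,[0,0,0],[0,0,0]],[0.6,[0,0,0],[0,0,0]],[0.6,[0,0,0],[0,0,0]],[0.6,[0,0,0],[0,0,0]],[0.6,[0,0,0],[0,0,0]]]' 50
python3 - <<'E'
from h import *
c=shot("side"); save(c,"s2.png"); cv2.imwrite("pics/s2c.png",cv2.resize(c["frame"][150:350,60:300,::-1],None,fx=2.5,fy=2.5))
E
```

```text
clock: 7.32
position: [0.5958, 0.2062, 0.1434]
ee_rot: [0.03, 0.706, -0.03, 0.707]
ft_force: [0.7, -0.1, 2.4]
grip_width: 0.577
```

View pics/s2c.png

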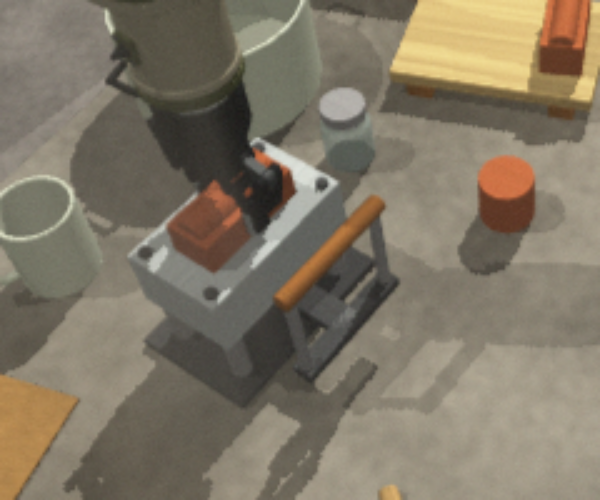

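The fingers hold the tile's flat sides and the opening matches its 50 mm width. I'll firm the grip and lift straight up.

```bash
python3 -m crank '[[0.8,[0,0,0],[0,0,0]],[0.8,[0,0,0],[0,0,0]],[0.8,[0,0,0.6],[0,0,0]],[0.8,[0,0,0.8],[0,0,0]],[0.8,[0,0,1],[0,0,0]],[0.8,[0,0,1.5],[0,0,0]],[0.8,[0,0,2],[0,0,0]],[0.8,[0,0,2],[0,0,0]],[0.8,[0,0,1.5],[0,0,0]],[0.8,[0,0,1],[0,0,0]],[0.8,[0,0,0],[0,0,0]],[0.8,[0,0,0],[0,0,0]]]' 80
python3 - <<'E'
from h import *
o=telemetry.get_obs();print(o["position"],o["ft_force"],o["grip_width"])
c=shot("side"); find(c,["tile_mid","knockout_grip","board","board_top","drytile_mid"])
hc=c
c=shot("scene"); find(c,["tile_mid","knockout_grip","board","board_top","drytile_mid"])
E
```

```text
clock: 8.37
position: [0.5953, 0.2061, 0.2467]
ee_rot: [0.03, 0.706, -0.03, 0.707]
ft_force: [0.1, 0.3, -4.1]
grip_width: 0.578
[0.59526799 0.20614369 0.24671674] [ 0.12407637  0.27805488 -4.06547694] 0.5779031739942705
call knockout_grip 0.58 [0.4734 0.2203 0.1815] [193 253]
call board 0.89 [ 0.5557 -0.22   -0.001 ] [263 173]
call board_top 0.62 [ 0.5579 -0.219   0.0397] [262 164]
call board_top 0.2 [ 0.5972  0.2092 -0.0016] [165 272]
call drytile_mid 0.64 [ 0.3256 -0.2596  0.032 ] [338 184]
call drytile_mid 0.64 [ 0.2192 -0.414   0.029 ] [390 164]
call drytile_mid 0.58 [ 0.4893 -0.2414  0.0642] [286 161]
call tile_mid 0.66 [0.5974 0.2036 0.2628] [416 191]
call knockout_grip 0.73 [0.4764 0.2159 0.1814] [387 188]
call board 0.7 [ 0.5616 -0.219  -0.001 ] [234 303]
call board_top 0.78 [ 0.5563 -0.2195  0.0352] [232 292]
call drytile_mid 0.93 [ 0.4927 -0.2459  0.0655] [214 268]
call drytile_mid 0.9 [ 0.3245 -0.2631  0.0315] [197 234]
call drytile_mid 0.85 [ 0.2164 -0.4107  0.0269] [140 222]
```

The tile is held, at about 0.41 kg. Now the board yaw, from the board corners in the first scene picture: left (179,281), bottom (230,346), right (290,310).

Run:
```python
from h import *
c=shot("scene")
L,B,R=[ray(c,*q,.036) for q in [(179,281),(230,346),(290,310)]]
print(L.round(4),B.round(4),R.round(4),np.linalg.norm(L-B),np.linalg.norm(B-R),((L+R)/2).round(4))
print(np.arctan2(*(B-L)[[1,0]]),np.arctan2(*(R-B)[[1,0]]))
```

```text
[ 0.4806 -0.3349  0.036 ] [ 0.6939 -0.2576  0.036 ] [ 0.6489 -0.1061  0.036 ] 0.22690098635347988 0.15801900310595776 [ 0.5648 -0.2205  0.036 ]
0.3478796698552884 1.859505058153319
```

Board yaw is about 0.34, so the target is board x +60 mm, around (0.614,-0.200). I'll carry the tile over high.

```bash
python3 -m crank '[[0.8,[-0.3,-0.8,2.5],[0,0,0]],[0.8,[-0.4,-1.8,2.5],[0,0,0.02]],[0.8,[-0.5,-3,2],[0,0,0.04]],[0.8,[-0.5,-3.8,0],[0,0,0.045]],[0.8,[-0.3,-3.8,0],[0,0,0.045]],[0.8,[0,-3.8,0],[0,0,0.045]],[0.8,[0,-3.8,0],[0,0,0.045]],[0.8,[0.4,-3.8,0],[0,0,0.045]],[0.8,[0.6,-3.8,0],[0,0,0.045]],[0.8,[0.8,-3.8,0],[0,0,0.045]],[0.8,[0.8,-3.8,0],[0,0,0.045]],[0.8,[0.6,-2.8,0],[0,0,0.01]]]'
python3 -m crank '[[0.8,[0.4,-1.2,-2],[0,0,0]],[0.8,[0.2,-0.6,-2],[0,0,0]],[0.8,[0,0,0],[0,0,0]],[0.8,[0,0,0],[0,0,0]],[0.8,[0,0,0],[0,0,0]]]'
python3 - <<'E'
from h import *
c=shot("wrist"); save(c,"w4.png"); find(c,["board","board_top","drytile_mid","tile_mid"]); print(telemetry.get_obs()["position"])
E
```

```text
clock: 10.02
position: [0.6071, -0.186, 0.3168]
ee_rot: [-0.122, 0.697, 0.121, 0.697]
ft_force: [-0.1, -1.1, -4.2]
grip_width: 0.573
clock: 10.43
position: [0.6138, -0.1989, 0.2781]
ee_rot: [-0.122, 0.696, 0.122, 0.697]
ft_force: [0.6, -0.4, -2.4]
grip_width: 0.572
call board 0.91 [ 0.5594 -0.223  -0.0014] [235 172]
call drytile_mid 0.84 [ 0.4864 -0.2512  0.0647] [160 184]
call drytile_mid 0.64 [ 0.3225 -0.2636  0.0234] [ 40 142]
call tile_mid 0.88 [ 0.6125 -0.1969  0.2942] [279 279]
[ 0.61374852 -0.19940198  0.27786715]
```

View pics/w4.png

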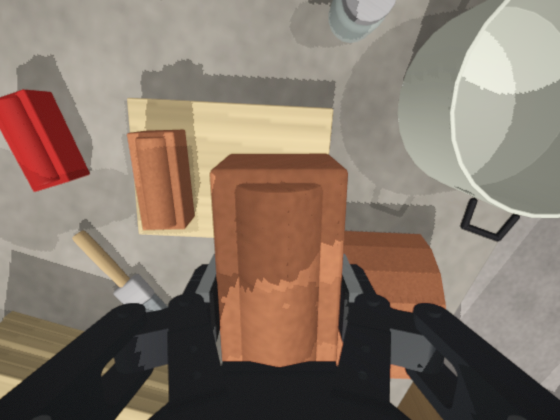

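The held tile is level. The board's corners are at (129,99), (332,107) and (140,234), the dry tile is at (160,180), and a brown block sits off the board's right-hand lower corner at (390,265).

Run:
```python
from h import *
c=shot("wrist")
A,B,C=[ray(c,*q,.036) for q in [(129,99),(332,107),(140,234)]]
print(A.round(4),B.round(4),C.round(4),np.linalg.norm(B-A),np.linalg.norm(C-A),"ctr",((B+C)/2).round(4))
y=np.arctan2(*(B-A)[[1,0]]);print(y,np.arctan2(*(A-C)[[1,0]])-np.pi/2)
R=np.array([[np.cos(y),-np.sin(y)],[np.sin(y),np.cos(y)]])
ctr=((B+C)/2)[:2]
o=telemetry.get_obs(); print("tcp in board",(R.T@(o["position"][:2]-ctr)).round(4),"tool yaw",2*np.arctan2(o["ee_rot"][2],o["ee_rot"][3]))
for q,z in [((130,133),.082),((185,130),.082),((193,215),.082),((346,170),.0),((430,235),.05),((345,233),.05),((442,300),.05)]: print(q,(R.T@(ray(c,*q,z)[:2]-ctr)).round(3),ray(c,*q,z).round(3))
s=shot("side"); cv2.imwrite("pics/s3.png",cv2.resize(s["frame"][60:300,120:420,::-1],None,fx=2.4,fy=2.4))
```

```text
[ 0.4212 -0.176   0.036 ] [ 0.6444 -0.1046  0.036 ] [ 0.4695 -0.336   0.036 ] 0.23429992973861033 0.1671674925347166 ctr [ 0.5569 -0.2203  0.036 ]
0.309519681220769 0.2925866836905455
tcp in board [0.0604 0.0025] tool yaw 0.34601989286177093
(130, 133) [-0.097  0.049] [ 0.449 -0.203  0.082]
(185, 130) [-0.04   0.054] [ 0.502 -0.181  0.082]
(193, 215) [-0.036 -0.039] [ 0.535 -0.268  0.082]
(346, 170) [0.15  0.004] [ 0.699 -0.17   0.   ]
(430, 235) [ 0.253 -0.065] [ 0.818 -0.205  0.05 ]
(345, 233) [ 0.146 -0.067] [ 0.716 -0.239  0.05 ]
(442, 300) [ 0.286 -0.159] [ 0.878 -0.284  0.05 ]
```

View pics/s3.png

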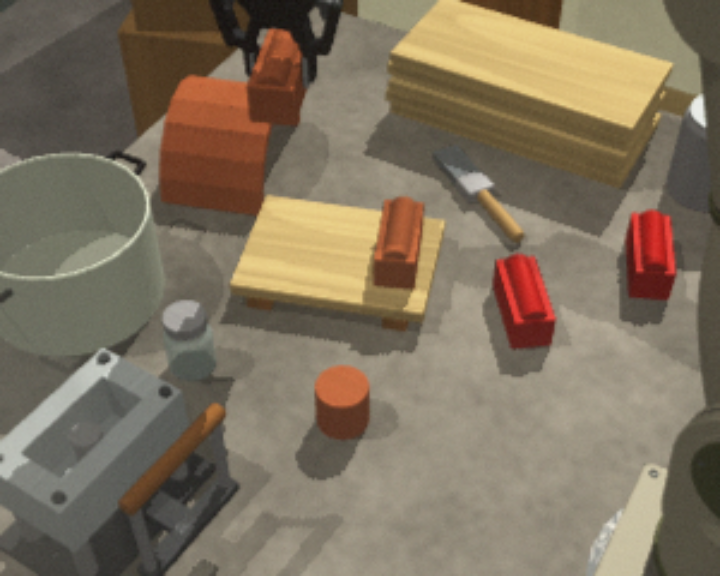

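The tall half-round block beyond the board's +x end is a possible obstacle, so I'll locate it.

Run:
```python
from h import *
y=.315;R=np.array([[np.cos(y),-np.sin(y)],[np.sin(y),np.cos(y)]]);ctr=np.array([.557,-.2195])
c=shot("side")
for n,q in [("botR",(262,208)),("botL",(165,200))]:
    P=ray(c,120+q[0]/2.4,60+q[1]/2.4,0); print(n,P.round(3),(R.T@(P[:2]-ctr)).round(3))
    for z in(.05,.1,.13): print(z,px(c,[P[0],P[1],z]), ((px(c,[P[0],P[1],z])-[120,60])*2.4).round())
w_=shot("wrist")
for z in (0,.06,.1,.14):
    for q in [(345,233),(432,235),(442,300)]: P=ray(w_,*q,z); print(z,q,P.round(3),(R.T@(P[:2]-ctr)).round(3))
for q in [(267,197),(443,220),(425,315),(233,290)]:
    P=ray(c,120+q[0]/2.4,60+q[1]/2.4,.036); print("board",P.round(3))
```

```text
botR [ 0.711 -0.273 -0.   ] [ 0.13  -0.099]
0.05 [228 135] [259. 180.]
0.1 [227 122] [257. 149.]
0.13 [226 114] [254. 130.]
botL [ 0.835 -0.223  0.   ] [ 0.263 -0.09 ]
0.05 [187 131] [161. 170.]
0.1 [184 119] [154. 142.]
0.13 [183 111] [151. 122.]
0 (345, 233) [ 0.733 -0.254  0.   ] [ 0.156 -0.088]
0 (432, 235) [ 0.851 -0.215  0.   ] [ 0.281 -0.087]
0 (442, 300) [ 0.916 -0.305  0.   ] [ 0.315 -0.193]
0.06 (345, 233) [ 0.712 -0.237  0.06 ] [ 0.142 -0.064]
0.06 (432, 235) [ 0.813 -0.203  0.06 ] [ 0.249 -0.063]
0.06 (442, 300) [ 0.869 -0.28   0.06 ] [ 0.278 -0.154]
0.1 (345, 233) [ 0.698 -0.225  0.1  ] [ 0.133 -0.049]
0.1 (432, 235) [ 0.788 -0.195  0.1  ] [ 0.227 -0.048]
0.1 (442, 300) [ 0.838 -0.263  0.1  ] [ 0.253 -0.129]
0.14 (345, 233) [ 0.684 -0.213  0.14 ] [ 0.123 -0.033]
0.14 (432, 235) [ 0.763 -0.187  0.14 ] [ 0.206 -0.032]
0.14 (442, 300) [ 0.806 -0.247  0.14 ] [ 0.229 -0.103]
board [ 0.692 -0.261  0.036]
board [ 0.47  -0.333  0.036]
board [ 0.415 -0.172  0.036]
board [ 0.637 -0.097  0.036]
```

The block starts at board x > 130 mm and y < -90 mm, so it's clear. I'll shift to board x = +50 mm, align yaw to 0.315 and lower.

```bash
python3 -m crank '[[0.8,[-0.6,0,-1],[0,0,-0.015]],[0.8,[-0.5,0,-2.5],[0,0,-0.015]],[0.8,[0,0,-3],[0,0,0]],[0.8,[0,0,-3],[0,0,0]],[0.8,[0,0,-3],[0,0,0]],[0.8,[0,0,-3],[0,0,0]],[0.8,[0,0,-2.5],[0,0,0]],[0.8,[0,0,-1.5],[0,0,0]],[0.8,[0,0,-1],[0,0,0]],[0.8,[0,0,-0.5],[0,0,0]],[0.8,[0,0,0],[0,0,0]],[0.8,[0,0,0],[0,0,0]]]'
python3 - <<'E'
from h import *
print(telemetry.get_obs()["ft_force"])
c=shot("scene"); cv2.imwrite("pics/s4.png",cv2.resize(c["frame"][200:380,130:370,::-1],None,fx=3,fy=3))
find(c,["tile_mid","drytile_mid"])
E
```

```text
clock: 11.88
position: [0.6031, -0.2001, 0.0678]
ee_rot: [-0.111, 0.698, 0.111, 0.699]
ft_force: [-0.8, -0.1, -3.1]
grip_width: 0.577
[-0.83984752 -0.13690443 -3.14691323]
call tile_mid 0.81 [ 0.6064 -0.2037  0.0842] [243 294]
call drytile_mid 0.89 [ 0.2176 -0.4194  0.0229] [137 224]
call drytile_mid 0.82 [ 0.4954 -0.2457  0.0647] [215 269]
call drytile_mid 0.79 [ 0.3277 -0.2609  0.0323] [198 234]
```

View pics/s4.png

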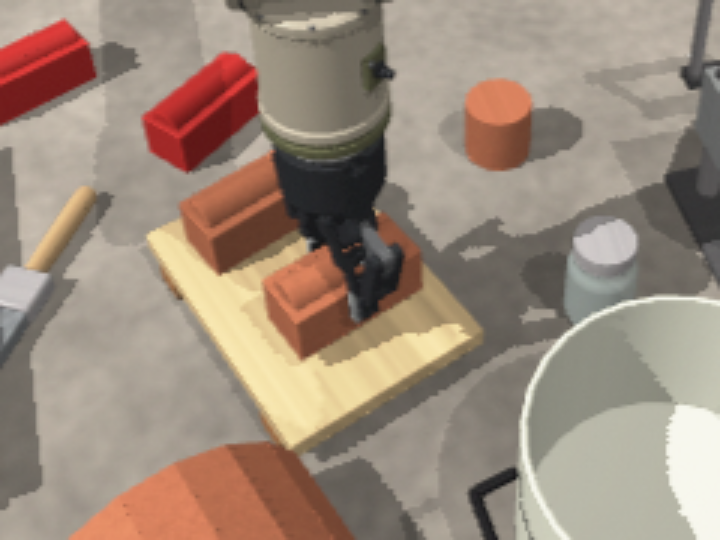

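The tile hovers over the free part, parallel to the dry tile with a clear gap. I'll lower it slowly to contact.

```bash
python3 -m crank '[[0.8,[0,0,-0.5],[0,0,0]],[0.8,[0,0,-0.5],[0,0,0]],[0.8,[0,0,-0.3],[0,0,0]],[0.8,[0,0,-0.2],[0,0,0]],[0.8,[0,0,-0.15],[0,0,0]],[0.8,[0,0,0],[0,0,0]],[0.8,[0,0,0],[0,0,0]]]'
```

```text
clock: 12.62
position: [0.6024, -0.1999, 0.0502]
ee_rot: [-0.111, 0.698, 0.111, 0.698]
ft_force: [-0.1, -0.1, -4.2]
grip_width: 0.576
```

```bash
python3 -m crank '[[0.8,[0,0,-0.1],[0,0,0]],[0.8,[0,0,-0.1],[0,0,0]],[0.8,[0,0,0],[0,0,0]],[0.8,[0,0,0],[0,0,0]]]'
```

```text
clock: 12.95
position: [0.6027, -0.2, 0.0494]
ee_rot: [-0.111, 0.698, 0.111, 0.699]
ft_force: [-2.7, 1.6, 5.9]
grip_width: 0.575
```

It's in contact: the force went from -4 to +6 N. I'll release and rise.

```bash
python3 -m crank '[[0.4,[0,0,0],[0,0,0]],[0.2,[0,0,0],[0,0,0]],[0.15,[0,0,0],[0,0,0]],[0.15,[0,0,0],[0,0,0]],[0.15,[0,0,0],[0,0,0]],[0.15,[0,0,1],[0,0,0]],[0.15,[0,0,2],[0,0,0]],[0.15,[0,0,3],[0,0,0]],[0.15,[0,0,4],[0,0,0]],[0.15,[0,0,4],[0,0,0]],[0.15,[0,0,4],[0,0,0]],[0.15,[0,0,2],[0,0,0]]]' 20
python3 -m crank '[[0.15,[0,-2,0],[0,0,0]],[0.15,[0,-3,1],[0,0,0]],[0.15,[0,-2,1],[0,0,0]],[0.15,[0,0,0],[0,0,0]],[0.15,[0,0,0],[0,0,0]]]'
python3 - <<'E'
from h import *
c=shot("wrist"); w_=c
d=shot("side"); find(d,["tile_mid","drytile_mid","knockout_grip"])
a=c["frame"][:,:,::-1]; b=cv2.resize(d["frame"][100:220,180:340,::-1],(560,420))
cv2.imwrite("pics/fin.png",cv2.resize(np.vstack([a,b]),None,fx=.7,fy=.7)); find(c,["tile_mid","drytile_mid"])
E
```

```text
clock: 13.95
position: [0.6036, -0.2003, 0.255]
ee_rot: [-0.112, 0.696, 0.11, 0.701]
ft_force: [-0.0, -0.3, 0.3]
grip_width: 0.85
clock: 14.37
position: [0.6021, -0.2714, 0.2694]
ee_rot: [-0.111, 0.698, 0.11, 0.699]
ft_force: [-0.1, 1.4, 0.1]
grip_width: 0.847
call tile_mid 0.91 [ 0.5999 -0.1989  0.0669] [246 156]
call drytile_mid 0.68 [ 0.2199 -0.4128  0.0298] [390 164]
call drytile_mid 0.66 [ 0.3239 -0.2586  0.032 ] [338 184]
call drytile_mid 0.6 [ 0.4855 -0.2404  0.0663] [287 161]
call knockout_grip 0.86 [0.4743 0.2198 0.1832] [193 252]
call tile_mid 0.85 [ 0.603  -0.1967  0.0671] [302 114]
call drytile_mid 0.94 [ 0.3222 -0.2608  0.0271] [50 91]
call drytile_mid 0.58 [ 0.4879 -0.2469  0.0625] [185 126]
```

View pics/fin.png

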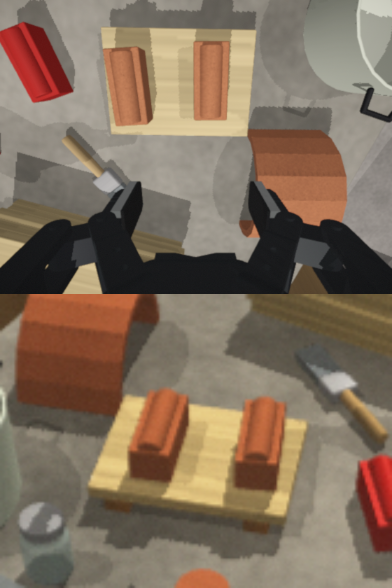

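The tile lies flat and roll side up on the free part of the board, at (211,80) in the upper picture. The dry tile at (127,85) is where it was, with a wide gap between them, and the gripper is clear.

```bash
python3 -c "
from h import *
print(telemetry.get_obs()['ft_force']); print(manip.hand_in())"
```

```text
[-0.63202088  0.67663167  0.75432485]
the job is handed in; nothing more can be done
None
```

The tile is out of the mould and lies flat, roll side up, on the free part of the drying board. I handed the job in at about 14.5 s of the 53 s allowed.

- **Knockout:** I raised the handle 48.6 mm by arm travel, until the force climbed sharply at the stop (about 52 N on the wrist). After release the camera put the grip at 183 mm, which is fully up.
- **Placing:** I gripped the tile by its flat sides, lifted it straight out and carried it over. I lowered it until the board took it with about 10 N of contact, then opened and backed off.
- **Last checks:** The placed tile is at about (0.602, -0.198), with its centre 67 mm above the table against the 65 mm expected. The drying tile was found within about 5 mm of where it started, which is within network error. The pictures show a wide gap between the two, and the gripper was touching nothing.
- **Disagreements:** None of the last checks failed. The board-yaw estimates ranged from 0.29 to 0.35 rad, and I used about 0.315. The networks also kept reporting the two red tiles as the drying tile, and I ignored those.

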